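# Seat a keyed backing insert in a weld fixture

## Task

Slide the loose aluminium backing insert over the fixture plate, without picking it up off the plate, and shuffle it until its key finds the key slot and it drops into the pocket. Then press it down past the spring plungers until it is fully home, level and flush with the plate all round, and leave it there without disturbing the tin, spray can, pipe offcut and flange that stand near by.

Things in the scene. Friction and masses are not known exactly. Their poses are not given: they have to be found in the camera images.
- jig_plate: dark steel welding-fixture plate, 215 x 295 x 30 mm, bolted to the bench (fixed), top flat, 30 mm over the bench, no raised parts. Origin on the bench under the middle of the insert's seat; z up. The plate spans x -125..+90 mm, y -215..+80 mm; the bare part y < -48 mm is the apron, where the insert starts
- pocket (a point): middle of the insert's seat, level with the plate's top; axes as the plate's. Pocket 14 mm deep: walls at x = -51.5 and +51.5 mm, y = -48 mm (rear, next to the apron) and +45.5 mm (front). The key slot opens in its +x wall: y -13.5..+13.5 mm, out to x = 63.5 mm, as deep. A seated insert is centred here within a few mm, axes parallel to the plate's, its top at this height
- plungers (a point): midway between two brass spring plungers, 10 mm balls 52 mm apart along the plate's x, 6 mm below the plate's top, standing 4 mm out of the pocket's rear wall. They catch the insert's rear edge: its weight does not push them back, but pressing down on the insert near that edge with some 5 to 20 N does; they then push it against the front wall
- insert_center (a point): centre (half-way up) of the loose aluminium backing insert, a solid plate 100 (its x) x 90 (its y) x 14 mm, 0.25 to 0.5 kg, with a key 24 mm wide, as thick as the plate, standing 12 mm out of the middle of its +x edge; z up. Its centre is 37 mm over the bench when flat on the plate, 23 mm when home. Starts 105-130 mm to -y and 22-50 mm to -x of its seat, askew up to 0.4 rad
- insert_rear (a point): middle of the insert's rear (-y) edge, on its top face, 45 mm from its centre. As the insert is slid to +y it tips into the pocket front (+y) edge first once its centre has passed the pocket's rear rim; then its front edge slides along the pocket floor and this edge stays up until the key finds its slot
- stand_front (a point): middle of the front top edge of a fixed small black steel stand, 264 mm wide (along world y), 122 mm deep (towards +x), 190 mm tall, with small nozzles and bottles to 265 mm on top; the gripper and arm must not strike it. Left of the plate (beyond its +y end) stands a fixed black bucket, also to be kept clear of
- tip_tin_c (a point): yellow tin with a white lid, 67 mm across, 72 mm tall; a bystander, to be left alone. The point lies on its middle axis, half-way up
- spray_can_c (a point): white spray can with a red cap, 65 mm across, 204 mm tall; a bystander, to be left alone. The point lies on its middle axis, half-way up
- pipe_offcut_c (a point): rusty pipe offcut standing upright, 42 mm across, 70 mm tall; a bystander, to be left alone. The point lies on its middle axis, half-way up
- flange_c (a point): grey drilled flange lying flat, 68 mm across, 10 mm thick; a bystander, to be left alone. The point lies on its middle axis, 5 mm above the bench
Mind the look-alikes: they are no part of the job. Of the things shaped like the part that bears insert_center, the aluminium one is meant.

How it is judged:
By the outcome, as a careful person would: the job done as asked, in the order asked, and still so for the second after the job is handed in, with the robot touching nothing.
It also fails if it takes over 72 s, if anything falls off the work surface, if the arm or the gripper's body presses on something with over 40 N, if the wrist force passes 120 N, or if a joint passes its speed limit or range.

## Robot

A 7-joint arm with a two-finger parallel gripper is mounted at the origin on the work surface; the furniture and walls round the work are solid. World frame = base frame: x ahead of the robot, y to its left, z up, the work surface at z = 0. Lengths are in mm, angles in degrees, forces in N, time in s.
With the tool pointing down it reaches from about 375 to 925 mm from the base axis. Payload 3.1 kg.
Tool frame: the origin (TCP) lies midway between the tips of the shut fingers; the grasp point (between the pads) lies 19 mm behind it; z points along the fingers, y is the line along which they close (so a half turn about z gives the same grasp; the last joint's range is limited). The gripper opens to 85 mm and grips with 20 to 120 N. Pads are 22 mm wide; open, the fingers measure 114 mm over their backs; the gripper's body (76 mm by 85 mm) begins 54 mm behind the grasp point. The pads swing forward as they close: fully open they stand 13 mm farther back than shut.
Start: joints at [66.876, 21.939, 2.515, 91.553, -1.026, 66.532, -2.859], TCP at [195.706, -619.84, 206.569] pointing down, gripper open.
Joint ranges: [-149.38, 149.38], [-23.57, 123.04], [-84.95, 90], [0, 143.3], [-89.99, 269.99], [3.08, 112.72], [-163.45, 163.45]. Speed limits (degrees/s): [159.86, 159.86, 180, 180, 180, 180, 180].

## Interface

Orientations are given as a 3x3 rotation matrix whose columns are the frame's x, y, z axes.
In Python, from cell import ctrl, imaging gives the robot as it stands. Calls block until the motion is done:
- ctrl.move_ptp(position, orientation): joint-space move of the TCP to a pose.
- ctrl.move_straight(position, rate=150, rotation=None, force_limit=None): straight line of the TCP; rotation=None keeps the orientation; rate is the mean speed in mm/s. With force_limit (N) it stops when the force on the tool has changed by that much, and returns True; else False.
- ctrl.goto_joints(angles): joint-space move.
- ctrl.set_gripper(opening, grip_force=None): finger opening in mm; grip_force is the grip in N (None keeps the last); returns when the fingers have stopped.
- ctrl.dwell(seconds).
- ctrl.solve_ik(position, orientation): joint angles nearest the present ones, or None.
- imaging.get_image(name): name is "scene" or "top"; returns a dict with "frame" (480x640x3 uint8, red, green, blue), "z_map" (480x640 float32, mm along the optical axis (not along the pixel's ray), 0 where there is no reading), "fx", "fy", "cx", "cy" (pixels), "world_to_cam" (4x4, takes a point from world to camera coordinates). Camera axes: x right, y down, z forward; pixel columns grow to the right and rows downward; lengths in mm; the calibration is good to about 2 mm. A picture is of the moment at which its call begins.
A pose or a line that the arm cannot do raises ctrl.PlanningError and nothing moves.
- ctrl.finish_job(): hands the job in; it is judged then, once.
Readings, each from a call of its own:
- ctrl.get_time_s(): time.
- ctrl.get_qpos(): joint angles.
- ctrl.get_joint_velocities(): joint speeds.
- ctrl.get_tau(): joint torques, N m.
- ctrl.get_tool_pos(): TCP position.
- ctrl.get_ee_rot(): TCP orientation.
- ctrl.get_ft_force(): force on the tool from outside, world axes, zero at the start.
- ctrl.get_moment(): the same for the moment, N m.
- ctrl.get_opening(): finger opening in mm.
- ctrl.get_grasp_force(): force on a finger pad.
Only numpy, scipy, OpenCV 4.12 (cv2) and the standard library are available. Lean on these libraries where they do the work, as an engineer would, in place of code of your own. Each camera call takes 0.05 s, during which the arm holds its last target. There are 200 camera calls.

## Working session

There is one attempt and no reset: what is moved stays moved. The work goes in short steps, each a Python script; the robot and the scene stay as the last script left them, time stands still between calls to the robot, and variables do not carry over. Pictures are saved under pics/ and viewed, at most 11 in all, crops included, and the job is handed in when it is done.

```bash
mkdir -p pics; ls
cat > h.py <<'E'
from cell import ctrl, imaging
import numpy as np, cv2
def shot(n,fn=None):
    d=imaging.get_image(n)
    if fn: cv2.imwrite('pics/'+fn,d['frame'][:,:,::-1])
    return d
def pix2plane(d,uv,z):
    uv=np.atleast_2d(np.array(uv,float)); T=np.linalg.inv(d['world_to_cam'])
    r=np.c_[(uv[:,0]-d['cx'])/d['fx'],(uv[:,1]-d['cy'])/d['fy'],np.ones(len(uv))]@T[:3,:3].T
    o=T[:3,3]; return o+r*((z-o[2])/r[:,2:3])
def cloud(d):
    v,u=np.mgrid[:480,:640]; z=d['z_map']; T=np.linalg.inv(d['world_to_cam'])
    p=np.stack([(u-d['cx'])/d['fx']*z,(v-d['cy'])/d['fy']*z,z],-1)@T[:3,:3].T+T[:3,3]
    p[z==0]=np.nan; return p
E
python3 - <<'E'
from h import *
for n in('scene','top'):
    d=shot(n,n+'0.png'); print(n,d['fx'],np.linalg.inv(d['world_to_cam']).round(3))
print(ctrl.get_time_s(),ctrl.get_ee_rot().round(3) if hasattr(ctrl.get_ee_rot(),'round') else ctrl.get_ee_rot())
E
```

```text
pics
scene 596.5807696190946 [[-7.66000e-01 -4.59000e-01  4.49000e-01  4.92800e+01]
 [-6.42000e-01  5.65000e-01 -5.18000e-01  2.73261e+02]
 [-1.60000e-02 -6.85000e-01 -7.28000e-01  8.54818e+02]
 [ 0.00000e+00  0.00000e+00  0.00000e+00  1.00000e+00]]
top 442.0163779208266 [[-2.00000e-03 -9.98000e-01  6.60000e-02  4.14213e+02]
 [-1.00000e+00  1.00000e-03 -1.50000e-02 -2.26117e+02]
 [ 1.50000e-02 -6.60000e-02 -9.98000e-01  9.96581e+02]
 [ 0.00000e+00  0.00000e+00  0.00000e+00  1.00000e+00]]
0.1 [[ 0.954  0.301 -0.001]
 [ 0.301 -0.954  0.002]
 [-0.    -0.002 -1.   ]]
```

View pics/scene0.png

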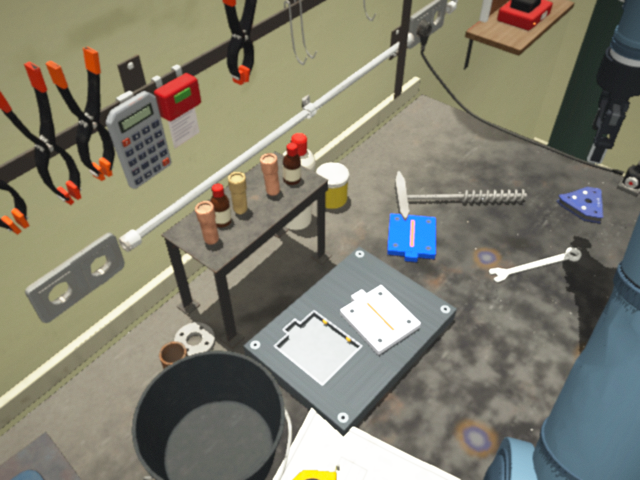

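View pics/top0.png

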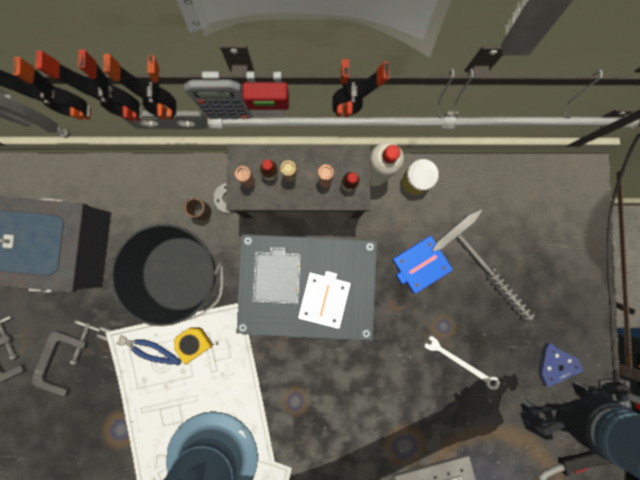

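Candidates shaped like the insert: the whitish one with an orange line on the plate (scene 380,318; top 326,298), and a blue one on the bench (scene 412,237; top 424,265). The lighter pocket floor at top (276,276) could also be mistaken for it. I choose the whitish aluminium one on the apron, and will check it in a close crop while measuring.

Run:
```python
from h import *
d=shot('top'); im=d['frame']; P=cloud(d)
a=cv2.resize(im[225:350,225:385,::-1],None,fx=3,fy=3,interpolation=2)
s=shot('scene'); b=cv2.resize(s['frame'][240:430,240:460,::-1],(434,375),interpolation=2)
cv2.imwrite('pics/c1.png',cv2.resize(np.hstack([a,b]),(800,328)))
# plate by height
m=((P[...,2]>20)&(P[...,2]<55)).astype(np.uint8); m[:, :228]=0; m[:,390:]=0; m[:225]=0; m[350:]=0
m=cv2.morphologyEx(m,cv2.MORPH_OPEN,np.ones((3,3)))
c=max(cv2.findContours(m,0,1)[0],key=cv2.contourArea); r=cv2.minAreaRect(c); print('plate px',r)
print('plate corners',pix2plane(d,cv2.boxPoints(r),30).round(1))
for nm,D in(('top',d),('scene',s)):
    w=(D['frame'].min(2)>(170)).astype(np.uint8)
    cs=[c for c in cv2.findContours(w,0,1)[0] if 200<cv2.contourArea(c)<6000]
    for c in cs:
        r=cv2.minAreaRect(c); 
        u,v=map(int,r[0]); q=cloud(D)[max(v-3,0):v+4,u-3:u+4].reshape(-1,3)
        print(nm,np.round(r[0]),np.round(r[1]),r[2],cv2.contourArea(c),np.nanmedian(q,0).round(1))
print('depth heights: plate',np.nanmedian(P[320:330,255:290,2]),'insert',np.nanmedian(P[285:310,312:318,2]),'pocket',np.nanmedian(P[265:290,265:290,2]))
```

```text
plate px ((306.3815612792969, 287.36907958984375), (136.4295654296875, 99.57561492919922), 2.862405300140381)
plate corners [[ 270.1  -53.6   30. ]
 [ 484.9  -62.1   30. ]
 [ 469.6 -360.5   30. ]
 [ 254.3 -347.6   30. ]]
top [455. 361.] [70. 12.] 35.960514068603516 309.0 [ 207.  -534.4    5.8]
top [325. 298.] [43. 54.] 14.03624439239502 2066.5 [ 349.  -243.7   44.3]
top [278. 275.] [43. 54.] 2.862405300140381 1903.5 [ 397.8 -140.6   17.1]
top [423. 174.] [29. 28.] 90.0 653.0 [ 612.1 -454.    72.1]
top [319. 120.] [190.   3.] -0.0 284.5 [ 690.6 -232.5  174.8]
scene [194. 339.] [34. 30.] 45.0 743.5 [ 5.786e+02 -3.060e+01  3.000e-01]
scene [316. 344.] [73. 58.] 39.36931610107422 3585.5 [ 401.2 -146.3   16.8]
scene [379. 316.] [69. 53.] 46.684688568115234 3009.5 [ 344.9 -242.8   43.8]
scene [ 85. 336.] [  8. 221.] 52.08328628540039 1450.5 [690.8  92.7  45.3]
scene [533. 264.] [15. 89.] 74.93151092529297 492.0 [ 204.6 -543.3    5.6]
scene [ 68. 261.] [  5. 100.] 55.17551040649414 314.5 [696.   65.5 200.2]
scene [423. 202.] [69. 41.] 20.056095123291016 387.5 [ 458.8 -562.7    0.7]
scene [333. 172.] [29. 24.] 42.273685455322266 508.0 [ 612.2 -456.9   72.1]
scene [346. 128.] [ 15. 115.] 50.630680084228516 616.5 [ 700.9 -612.8   48.3]
scene [262. 145.] [ 13. 340.] 54.6444091796875 2082.0 [ 688.  -338.3  175. ]
depth heights: plate 30.1379777056041 insert 44.21637975631472 pocket 16.71565333251266
```

View pics/c1.png

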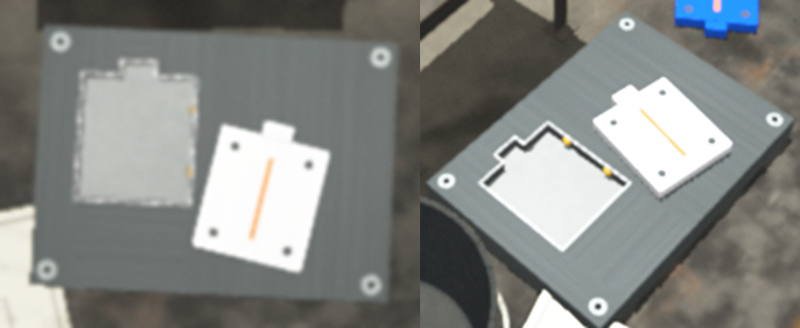

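The crop shows the bare aluminium insert with its key towards +x, askew on the apron. The pocket with its two brass plungers is to its left, and the blue look-alike lies off the plate. Next I compute poses from both views.

```bash
cat >> h.py <<'E'
def wrect(D,near,z,thr=170):
    """world-plane min-area rectangle of the bright blob nearest `near` (mm): centre, sizes along (x-ish,y-ish), yaw deg"""
    w=(D['frame'].min(2)>thr).astype(np.uint8); best=None
    for c in cv2.findContours(w,0,1)[0]:
        if not 700<cv2.contourArea(c)<6000: continue
        p=pix2plane(D,c[:,0],z)[:,:2]; r=cv2.minAreaRect(p.astype(np.float32))
        k=np.hypot(r[0][0]-near[0],r[0][1]-near[1])
        if best is None or k<best[0]: best=(k,r)
    (cx,cy),(w_,h_),a=best[1]
    while a>45: a-=90; w_,h_=h_,w_
    while a<-45: a+=90; w_,h_=h_,w_
    return np.array([cx,cy]),(w_,h_),a
def Rz(a): a=np.radians(a); return np.array([[np.cos(a),-np.sin(a)],[np.sin(a),np.cos(a)]])
def down(yaw):  # tool down, tool y axis at world heading yaw+... (tool x at heading yaw, deg)
    a=np.radians(yaw); c,s=np.cos(a),np.sin(a); return np.array([[c,s,0],[s,-c,0],[0,0,-1.]])
E
python3 - <<'E'
from h import *
S={}
for n in('top','scene'):
    d=shot(n)
    for t in (150,170,190):
        for nm,near,z,off in(('pocket',(396,-141),30,(6,-1.25)),('insert',(350,-243),44.2,(6,0))):
            try:
                c,s,a=wrect(d,near,z,t); print(n,t,nm,'ref',(c-Rz(a)@off).round(1),np.round(s,1),round(a,1))
            except Exception as e: print(n,t,nm,e)
q=ctrl.get_qpos()
for p in ((285,-245,33),(400,-270,120),(345,-300,40),(400,-240,33)):
    for y in (-13,77,-103,87,-93): print(p,y,np.round(ctrl.solve_ik(p,down(y)),0) if ctrl.solve_ik(p,down(y)) is not None else None)
E
```

```text
top 150 pocket ref [ 390.9 -139.5] [121.3 100.1] -2.9
top 150 insert ref [ 342.2 -243.7] [115.   93.7] -14.1
top 170 pocket ref [ 390.7 -141.3] [117.2  92.6] -3.0
top 170 insert ref [ 342.1 -243.5] [114.3  92.4] -14.5
top 190 pocket ref [ 341.6 -242.6] [114.6  92.8] -14.5
top 190 insert ref [ 342.3 -243.5] [112.9  91.4] -14.5
scene 150 pocket ref [ 391.9 -137.9] [122.8 102. ] -2.9
scene 150 insert ref [ 342.  -240.2] [119.2  97.9] -14.2
scene 170 pocket ref [ 392.4 -138.1] [121.5 100.3] -2.9
scene 170 insert ref [ 342.  -240.7] [117.5  95.7] -14.3
scene 190 pocket ref [ 391.8 -138. ] [120.5  99.5] -3.0
scene 190 insert ref [ 342.4 -241.4] [115.8  93.9] -14.2
(285, -245, 33) -13 [ 42.   8.  -8. 135.   2.  37. -70.]
(285, -245, 33) 77 [ 52.   9. -18. 134.   5.  37.  17.]
(285, -245, 33) -103 [  31.    8.    3.  135.   -1.   37. -158.]
(285, -245, 33) 87 [ 53.   9. -20. 134.   5.  37.  27.]
(285, -245, 33) -93 [  33.    8.    2.  135.   -0.   37. -148.]
(400, -270, 120) -13 [ 37.  10.  -8. 118.   2.  52. -75.]
(400, -270, 120) 77 [ 48.  11. -20. 118.   5.  52.  12.]
(400, -270, 120) -103 [  27.   10.    3.  119.   -1.   51. -163.]
(400, -270, 120) 87 [ 49.  11. -22. 118.   5.  52.  22.]
(400, -270, 120) -93 [  28.   10.    1.  119.   -0.   51. -154.]
(345, -300, 40) -13 [ 40.  15.  -5. 124.   2.  40. -69.]
(345, -300, 40) 77 [ 52.  16. -18. 124.   7.  41.  16.]
(345, -300, 40) -103 [  28.   15.    8.  125.   -3.   40. -154.]
(345, -300, 40) 87 [ 53.  16. -19. 124.   8.  41.  26.]
(345, -300, 40) -93 [  30.   15.    7.  125.   -3.   40. -145.]
(400, -240, 33) -13 [ 34.  17.  -9. 123.   4.  40. -81.]
(400, -240, 33) 77 [ 45.  18. -21. 123.  10.  41.   4.]
(400, -240, 33) -103 [ -35.   49.   79.  126.  -59.   60. -115.]
(400, -240, 33) 87 [ 46.  18. -22. 123.  10.  41.  14.]
(400, -240, 33) -93 [  23.   17.    3.  124.   -1.   40. -156.]
```

```bash
cat >> h.py <<'E'
O=np.array([391.3,-139.3]); PY=-2.9
def P2W(p): return O+Rz(PY)@np.array(p,float)
def W2P(w): return Rz(PY).T@(np.array(w)-O)
def ins(near=None,z=44.2):
    for n in('top','scene'):
        d=shot(n); 
        c,s,a=wrect(d,near,z,190); c=c-Rz(a)@(6,0); print(n,'insert plate-frame',W2P(c).round(1),np.round(s,1),'yaw',round(a-PY,1))
E
python3 - <<'E'
from h import *
I=np.array([342.2,-242.5]); yaw=-14.4; k=I+Rz(yaw)@(62.5,0)
ctrl.set_gripper(36,20)
ctrl.move_ptp([*k,110],down(yaw))
print(ctrl.get_tool_pos(), ctrl.get_ft_force())
ctrl.move_straight([*k,50],120)
hit=ctrl.move_straight([*k,22],15,force_limit=4); p=ctrl.get_tool_pos(); print(hit,p)
z=p[2]+2.5; ctrl.move_straight([*k,z],30)
ctrl.set_gripper(15,20); print(ctrl.get_opening(),ctrl.get_grasp_force(),ctrl.get_ft_force(),ctrl.get_time_s())
shot('scene','g1.png')
E
```

```text
[ 402.88342328 -259.3660028   110.42696622] [ 0.07994465 -0.82128212 -0.41983739]
False [ 402.7655408  -258.08607432   22.06141953]
15.175745566342668 0.0 [ 0.44864167  0.08803771 -0.69059387] 5.6583
```

View pics/g1.png

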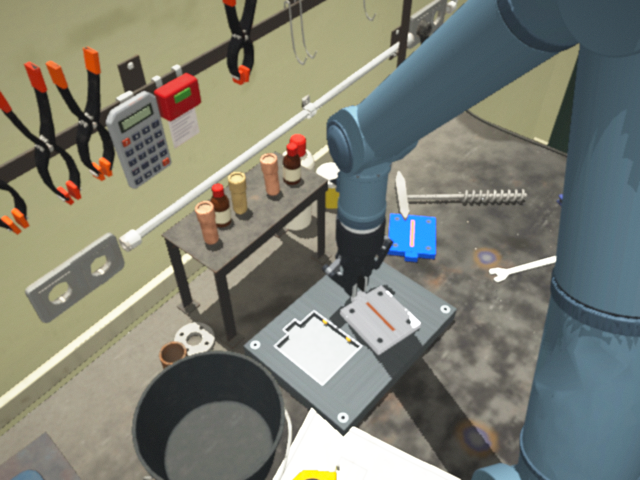

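The gripper stands at the key (scene about 362,285), but the fingers closed to 15 mm without touching it. I'll look closer at the same picture.

Run:
```python
from h import *
a=cv2.imread('pics/g1.png')[220:360,310:440]; b=shot('top')['frame'][240:340,260:360,::-1]
cv2.imwrite('pics/c2.png',np.hstack([cv2.resize(a,(400,430),interpolation=2),cv2.resize(b,(400,430),interpolation=2)]))
print(ctrl.get_tool_pos())
```

```text
[ 402.70967083 -258.03992079   24.51219589]
```

View pics/c2.png

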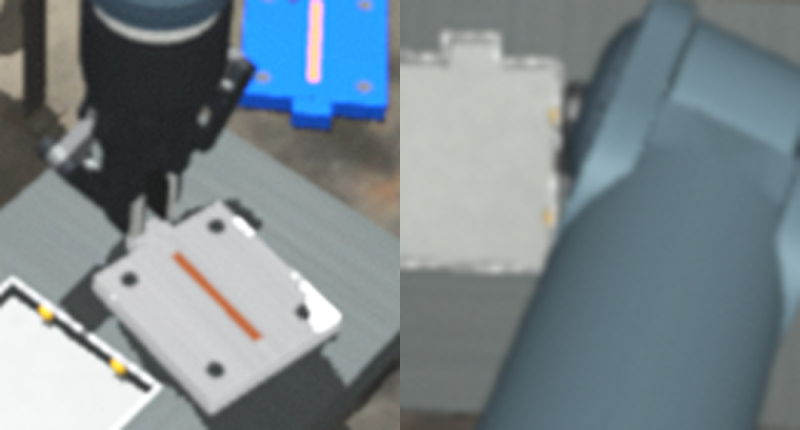

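Run:
```python
from h import *
d=shot('scene'); T=d['world_to_cam']
def pr(p):
    c=T[:3,:3]@np.array(p)+T[:3,3]; u,v=d['fx']*c[0]/c[2]+d['cx'],d['fy']*c[1]/c[2]+d['cy']; return np.array([u,v,(u-310)*400/130,(v-220)*430/140]).round(0)
I=np.array([342.2,-242.5])
for q in((62,12),(62,-12),(50,12),(50,-12),(50,45),(50,-45),(-50,45)): print(q,pr([*(I+Rz(-14.4)@q),44]))
for z in(25,30,44,60):print('tcp',z,pr([402.7,-258,z]))
P=cloud(d)
for u,v in((355,292),(358,285),(368,282),(366,276)): print(u,v,P[v,u].round(0))
print(ctrl.get_opening())
```

```text
(62, 12) [351. 295. 127. 232.]
(62, -12) [362. 289. 160. 212.]
(50, 12) [356. 300. 140. 246.]
(50, -12) [367. 293. 174. 225.]
(50, 45) [340. 309.  93. 274.]
(50, -45) [381. 284. 219. 198.]
(-50, 45) [379. 351. 212. 401.]
tcp 25 [356. 299. 142. 242.]
tcp 30 [356. 297. 142. 236.]
tcp 44 [356. 292. 143. 221.]
tcp 60 [357. 286. 144. 203.]
355 292 [ 395. -243.   65.]
358 285 [ 405. -264.   55.]
368 282 [ 407. -298.   30.]
366 276 [ 390. -263.   92.]
14.956958562874483
```

Run:
```python
from h import *
x,y,_=ctrl.get_tool_pos()
ctrl.move_straight([x,y,70],100)
q=P2W((72,-125)); ctrl.move_straight([*q,60],150)
for o in(0,24,50):
    ctrl.set_gripper(o)
    h=ctrl.move_straight([*q,12],25,force_limit=4); print(o,ctrl.get_opening(),h,ctrl.get_tool_pos().round(2) if hasattr(ctrl.get_tool_pos(),'round') else ctrl.get_tool_pos(),ctrl.get_ft_force())
    ctrl.move_straight([*q,45],100)
print(ctrl.get_time_s())
```

```text
0 -0.24330539006449556 False [ 456.97 -267.85   12.12] [ 0.25710368 -0.16563478  0.84432907]
24 23.774365424667394 False [ 457.05 -267.86   12.19] [-0.24215965 -0.62163643 -0.27824754]
50 50.31010312674152 False [ 457.08 -267.84   12.19] [-0.13057544  0.15353769  0.9568439 ]
14.4083
```

Run:
```python
from h import *
p=ctrl.get_tool_pos(); q=p[:2]
ctrl.set_gripper(0); ctrl.move_straight([*q,12],60)
d=shot('scene'); T=d['world_to_cam']
f=d['frame'][:,:,::-1].copy()
for z,col in((12,(0,0,255)),(30,(0,255,0)),(60,(255,0,255))):
    c=T[:3,:3]@np.array([*q,z])+T[:3,3]; u,v=d['fx']*c[0]/c[2]+d['cx'],d['fy']*c[1]/c[2]+d['cy']
    cv2.circle(f,(int(round(u)),int(round(v))),1,col,-1); print(z,u,v)
cv2.imwrite('pics/c3.png',cv2.resize(f[170:340,280:450],(600,600),interpolation=0))
P=cloud(d); print(ctrl.get_qpos(),ctrl.get_tool_pos(),ctrl.get_ee_rot())
```

```text
12 334.7764104532558 284.4584919356103
30 334.94593483616427 278.11757021310126
60 335.23795023888704 267.1949714773695
[ 32.8123554   24.63119346  -7.98139893 115.26277322   5.1220904
  40.40882114 -82.75328005] [ 457.48331811 -268.10769255   12.11583577] [[ 9.68587352e-01 -2.48673349e-01  3.27914778e-04]
 [-2.48673309e-01 -9.68587404e-01 -1.60684943e-04]
 [ 3.57572187e-04  7.40937505e-05 -9.99999933e-01]]
```

View pics/c3.png

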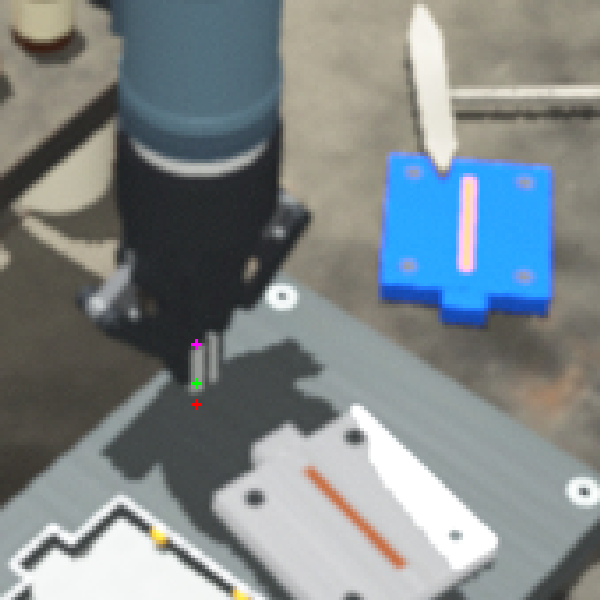

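The fingertips sit at about crop (197,390). That is roughly the plate-top level on the TCP axis, although the tool pose reads z = 12. So the reported z seems to be about 18 mm lower than the fingertips really are. I'll feel downwards, guarded, to get the true offset.

Run:
```python
from h import *
q=ctrl.get_tool_pos()[:2]
for o in(0,24,50):
    ctrl.set_gripper(o)
    h=ctrl.move_straight([*q,-14],20,force_limit=4); print(o,h,ctrl.get_tool_pos()[2],ctrl.get_ft_force())
    ctrl.move_straight([*q,20],100)
print(ctrl.get_time_s())
```

```text
0 True 5.461788063983848 [-0.47686918  0.6398734   2.88044848]
24 True 5.400030657997636 [-1.27051586 -0.94552717  4.4523131 ]
50 True 2.4182996651695152 [-0.99856662  0.55831475  4.50007281]
19.9917
```

Run:
```python
from h import *
I=np.array([342.2,-242.5]); yaw=-14.4; k=I+Rz(yaw)@(62.5,0)
p=ctrl.get_tool_pos()[:2]
ctrl.set_gripper(36); ctrl.move_straight([*p,35],200); ctrl.move_straight([*k,35],150)
h=ctrl.move_straight([*k,8],50,force_limit=6); print(h,ctrl.get_tool_pos())
if not h:
    ctrl.set_gripper(12,25); print(ctrl.get_opening(),ctrl.get_grasp_force(),ctrl.get_ft_force())
    if ctrl.get_opening()>18:
        t=P2W((62.5,-64)); h=ctrl.move_straight([*t,8],50,rotation=down(PY),force_limit=30); print(h,ctrl.get_tool_pos(),ctrl.get_ft_force(),ctrl.get_opening())
        d=shot('scene','g2.png')
print(ctrl.get_time_s())
```

```text
False [ 402.7049163  -258.01768227    7.80281755]
23.00596654623017 25.317134857177734 [ 0.12244709 -0.5840045   0.27108255]
False [ 449.91170147 -206.81732382    8.36658736] [-3.56836901 -3.24641852  5.8629579 ] 22.93952069392119
23.6083
```

View pics/g2.png

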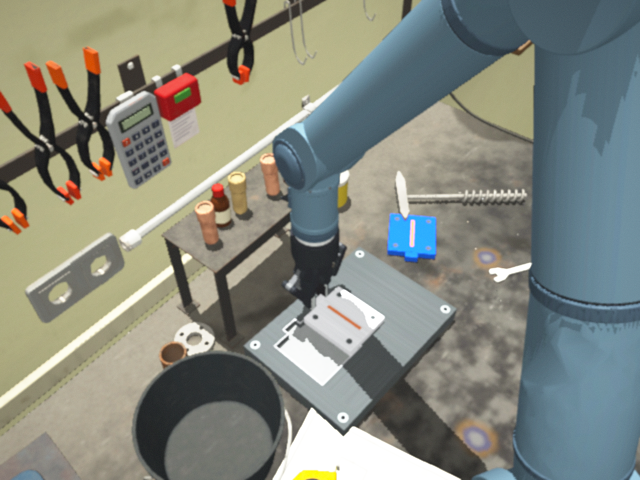

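The insert is now dragged to the pocket rim, key still gripped (scene about 343,325) and square with the pocket. I'll release it, go behind the rear edge, and measure.

Run:
```python
from h import *
ctrl.set_gripper(36); p=ctrl.get_tool_pos(); ctrl.move_straight([*p[:2],45],150)
ctrl.set_gripper(50)
t=P2W((0,-138)); ctrl.move_ptp([*t,45],down(PY+90)); print(ctrl.get_tool_pos(),ctrl.get_time_s())
for n in('top','scene'):
    d=shot(n)
    for thr in(100,150,190):
        try: c,s,a=wrect(d,P2W((6,-64)),44.2,thr); print(n,thr,W2P(c-Rz(a)@(6,0)).round(1),np.round(s,1),round(a-PY,2))
        except Exception as e: print(n,thr,e)
cv2.imwrite('pics/s3.png',shot('scene','x.png')['frame'][:,:,::-1][220:430,230:470])
```

```text
[ 384.49949391 -276.98180363   44.9812297 ] 26.0667
top 100 [-119.9 -126.6] [309.7 104.5] -18.5
top 150 [ -0.1 -32.3] [119.5 157.5] -0.01
top 190 [ -1.5 -63. ] [114.3  92.7] 0.38
scene 100 [195.5 -46.7] [ 28.5 143.5] 3.48
scene 150 [ -4.3 -26.8] [123.3 167.9] 0.16
scene 190 [ -4.3 -26.9] [120.8 165.9] 0.48
```

View pics/s3.png

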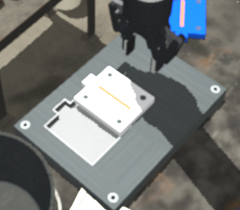

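Run:
```python
from h import *
def go(x,y,z,rate,fl=None):
    h=ctrl.move_straight([*P2W((x,y)),z],rate,force_limit=fl); print((x,y,z),h,W2P(ctrl.get_tool_pos()[:2]).round(1),np.round(ctrl.get_ft_force(),1)); return h
go(0,-138,12,100,8)
h=go(0,-117,12,60,15)
go(1.2,-56-42,12,40,15)
go(1.2,-56-22,9.5,40,15)
print(ctrl.get_time_s())
d=shot('scene'); t=shot('top')
cv2.imwrite('pics/s4.png',np.hstack([cv2.resize(d['frame'][240:400,230:430,::-1],(440,352),interpolation=2),cv2.resize(t['frame'][220:340,230:350,::-1],(352,352),interpolation=2)]))
```

```text
(0, -138, 12) False [  -0.2 -137.7] [ 0.4 -0.4 -0.3]
(0, -117, 12) False [ 1.000e-01 -1.164e+02] [-0.1 -0.1 -0.3]
(1.2, -98, 12) False [  1.1 -97.3] [ 0.1 -0.5  0.2]
(1.2, -78, 9.5) False [  0.7 -76.9] [-0.2 -0.6 -0.5]
28.475
```

View pics/s4.png

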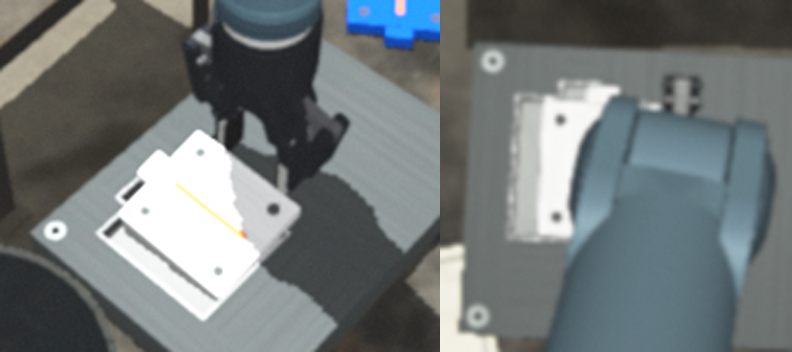

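The insert has tipped front-first into the pocket, straight, with its key on the rim just short of the slot (crop about 155,165). I'll push on until the key drops.

```bash
cat >> h.py <<'E'
def go(x,y,z,rate,fl=None):
    h=ctrl.move_straight([*P2W((x,y)),z],rate,force_limit=fl); p=ctrl.get_tool_pos(); print((x,y,z),h,W2P(p[:2]).round(1),round(p[2],1),(Rz(PY).T@np.array(ctrl.get_ft_force()[:2])).round(1),round(ctrl.get_ft_force()[2],1),round(ctrl.get_time_s(),1)); return h
E
python3 - <<'E'
from h import *
h=go(1.2,-62,6.5,30,12)
if not h: h=go(1.2,-53,6.5,20,12)
d=shot('scene'); t=shot('top')
P=cloud(d)
cv2.imwrite('pics/s5.png',np.hstack([cv2.resize(d['frame'][240:400,230:430,::-1],(440,352),interpolation=2),cv2.resize(t['frame'][220:340,230:350,::-1],(352,352),interpolation=2)]))
for q in((-40,35),(40,35),(56,0),(-40,-20),(0,0)):
    c=d['world_to_cam'][:3]@np.array([*P2W(q),36,1]); u,v=int(d['fx']*c[0]/c[2]+d['cx']),int(d['fy']*c[1]/c[2]+d['cy'])
    print(q,np.nanmedian(P[v-2:v+3,u-2:u+3,2]).round(1))
E
```

```text
(1.2, -62, 6.5) False [  1.2 -61.7] 6.5 [0.2 0.2] -0.4 29.3
(1.2, -53, 6.5) False [  1.1 -55.3] 6.8 [ 0.1 -6.1] -0.6 29.9
(-40, 35) 32.4
(40, 35) 32.2
(56, 0) 35.8
(-40, -20) 39.3
(0, 0) 36.7
```

View pics/s5.png

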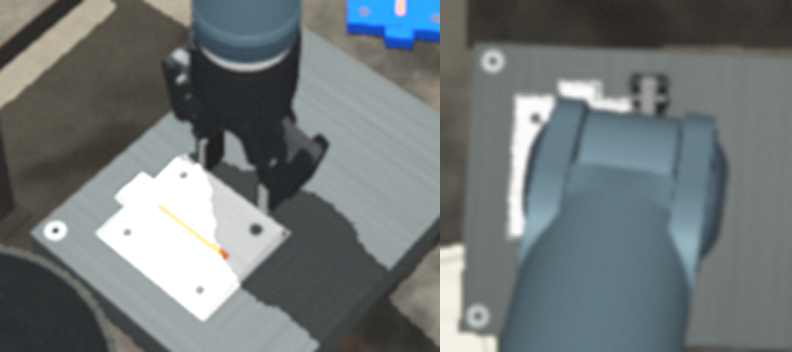

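The key is now in its slot, the front edge is down against the front wall, and the rear edge is held up by the plungers. I'll press near the rear edge with shut fingers.

Run:
```python
from h import *
go(1,-66,7,80); go(1,-66,45,120)
ctrl.set_gripper(0); go(0,-34,40,100)
go(0,-34,21,60,6)
go(0,-34,2,15,32)
ctrl.dwell(.3); print(np.round(ctrl.get_ft_force(),1),ctrl.get_tool_pos()[2])
go(0,-34,25,60)
go(-10,-150,60,120)
ctrl.dwell(.2)
d=shot('scene'); P=cloud(d)
for q in((-40,35),(40,35),(56,0),(-40,-35),(40,-35),(0,0),(-70,0),(70,-40),(0,-60)):
    c=d['world_to_cam'][:3]@np.array([*P2W(q),30,1]); u,v=int(d['fx']*c[0]/c[2]+d['cx']),int(d['fy']*c[1]/c[2]+d['cy'])
    print(q,np.nanmedian(P[v-2:v+3,u-2:u+3,2]).round(1))
```

```text
(1, -66, 7) False [  1.1 -65.9] 7.0 [0.5 0.2] 0.5 30.3
(1, -66, 45) False [  1.2 -65.8] 45.2 [ 0.1 -0.4] -0.5 30.8
(0, -34, 40) False [  0. -34.] 40.0 [-0.1 -0.4] 0.1 31.8
(0, -34, 21) False [ -0.6 -33.9] 20.4 [-0.9 -0.3] 0.1 32.2
(0, -34, 2) True [  0.1 -34.8] 5.4 [-0.8 -0.3] 4.9 33.3
[-0.8  0.7  3.9] 5.386139180217151
(0, -34, 25) False [  0.3 -34.2] 25.4 [-0.5  0.2] -0.5 34.1
(-10, -150, 60) False [ -10.2 -148.9] 59.6 [ 0.2 -0.5] -0.5 35.2
(-40, 35) 30.3
(40, 35) 30.6
(56, 0) 30.8
(-40, -35) 30.5
(40, -35) 30.6
(0, 0) 30.3
(-70, 0) 29.2
(70, -40) 29.6
(0, -60) 30.3
```

Run:
```python
from h import *
for x,y in((-28,-30),(28,-30),(0,10)):
    go(x,y,20,150); go(x,y,1,15,20); go(x,y,20,100)
go(0,-34,60,150); go(-10,-190,110,150); ctrl.dwell(.2)
d=shot('scene'); P=cloud(d)
for q in((-40,35),(40,35),(-40,-35),(40,-35),(0,-60),(-70,0),(0,62)):
    c=d['world_to_cam'][:3]@np.array([*P2W(q),30,1]); u,v=int(d['fx']*c[0]/c[2]+d['cx']),int(d['fy']*c[1]/c[2]+d['cy'])
    print(q,np.nanmedian(P[v-3:v+4,u-3:u+4,2]).round(1))
cv2.imwrite('pics/s6.png',np.hstack([cv2.resize(d['frame'][240:400,230:430,::-1],(440,352),interpolation=2),cv2.resize(d['frame'][120:380,140:400,::-1],(352,352))]))
```

```text
(-28, -30, 20) False [-27.5 -30.7] 20.3 [ 0.5 -0.8] -1.6 36.5
(-28, -30, 1) True [-28.2 -29.9] 5.4 [-1.6  0.8] 5.6 37.4
(-28, -30, 20) False [-27.3 -30.3] 20.3 [0.1 1.1] -0.9 37.7
(28, -30, 20) False [ 26.8 -29.6] 19.3 [-0.8  0.8] 0.2 38.3
(28, -30, 1) True [ 27.9 -30. ] 5.4 [-0.6  0.5] 4.7 39.2
(28, -30, 20) False [ 28.8 -30.3] 20.4 [-0.1  0.5] 0.5 39.5
(0, 10, 20) False [-0.   9.9] 19.9 [-0.   0.2] -0.0 40.0
(0, 10, 1) True [-0.1 10. ] 5.4 [-1.4  0.5] 5.3 40.9
(0, 10, 20) False [0.7 9.8] 20.3 [-0.2 -0.2] 0.2 41.2
(0, -34, 60) False [ -0.6 -33.6] 59.4 [0.3 1.2] -0.8 41.8
(-10, -190, 110) False [ -10.  -188.5] 109.5 [-0.2  0.8] -0.5 43.0
(-40, 35) 30.2
(40, 35) 30.8
(-40, -35) 30.3
(40, -35) 30.5
(0, -60) 30.4
(-70, 0) 30.2
(0, 62) 30.4
```

View pics/s6.png

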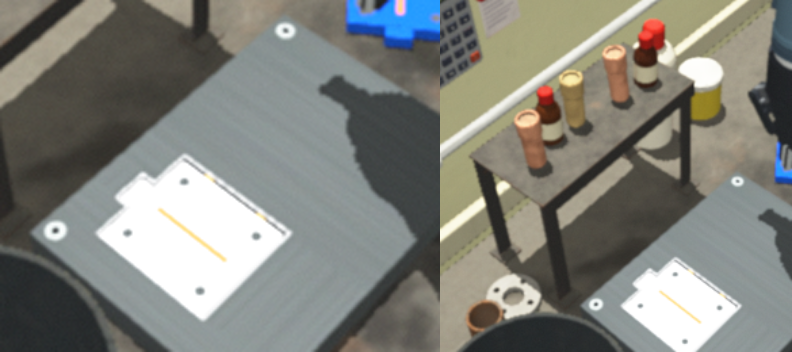

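The insert is flush with the plate at all four corners, the rear gap with both plungers is visible, and the bystanders are where they were. All three presses stopped at the plate's level. I'm handing it in.

```bash
python3 -c "
from h import *
print(ctrl.finish_job(),ctrl.get_time_s())"
```

```text
the job is handed in; nothing more can be done
the job is handed in; nothing more can be done
```

The aluminium insert is seated and pressed home, level and flush with the plate within about 0.5 mm by camera depth; the tin, can, pipe and flange were left alone, and the job was handed in at about 43 s (the reply gave no verdict).

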